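Shim a milling blank tight in its fixture and hold the wedge

ROBOT

A 6-joint arm with a two-finger parallel gripper is mounted at the origin on the work surface. World frame = base frame: x ahead of the robot, y to its left, z up, the work surface at z = 0. Lengths are in m, angles in degrees, forces in N, time in s.
With the tool pointing down it reaches from about 0.4 to 0.825 m from the base axis. Payload 7 kg.
Tool frame: the origin (TCP) lies where the fingers leave the gripper's body, on its centre line; the fingertips stand 66 mm ahead of it and the grasp point (between the pads) lies 47 mm ahead of it; z points along the fingers, y is the direction in which the jaws open and shut (so a half turn about z gives the same grasp; the last joint's range is limited). The gripper opens to 88 mm and grips with 3 to 60 N. Pads are 19 mm wide; open, the fingers measure 130 mm over their backs; the gripper's body (78 mm by 193 mm) begins 47 mm behind the grasp point.
Start: joints at [93.856, 20.546, 0.682, 0, -70.136, -16.507], TCP at [0.148, 0.659, 0.292] pointing down, gripper open.
Joint ranges: [-176.03, 176.03], [-82.01, 121.73], [-58.28, 71.71], [-173.87, 95.51], [-174.79, -0.11], [-173.66, 173.66]. Speed limits (degrees/s): [136.94, 136.94, 172.46, 180, 180, 180].

INTERFACE

Orientations are given as [roll, pitch, yaw] about the fixed x, y, z axes, in that order (R = Rz(yaw) Ry(pitch) Rx(roll)).
In Python, from plant import get_obs, snapshot, close_job gives the robot as it stands.
- The arm moves only by the tool play_rows, never from a script. Its argument "series" is a list of rows, each a list of 5 numbers: the opening in per cent of the stroke, from 0 (shut) to 100 (fully open), then the shift along the tool's x, y, z in m, then the turn about the tool's z in degrees. In form: [[jaw, dx, dy, dz, spin], ...]. A call has 1 to 10 rows; each row is the pose to reach, as a shift and turn from the pose commanded when the call began, along the tool's axes at that moment; what a row does not reach only later rows make up. A row lasts 1/10 s, in which the tool goes at most 50 mm and 8.59 degrees, less where a joint would pass 70% of its speed; a pose out of reach is approached as far as the arm can. A call with a gripper value outside its range is refused whole. The fingers move at their own pace and stop on an object; the grip force is fixed at half the most. Time passes only in rows, so rows that repeat a pose let the fingers close. It gives the time, the measured TCP pose, the force and the opening at its end, in the units of the state.
- get_obs(): the state, without advancing time (a new reading comes with each control period).
- snapshot(name): name is "side" or "top" or "wrist"; returns a dict with "frame" (420x560x3 uint8, red, green, blue), "z_map" (420x560 float32, m along the optical axis (not along the pixel's ray), 0 where there is no reading), "mtx" (3x3 intrinsics, pixels), "camera_from_world" (4x4, takes a point from world to camera coordinates); the wrist camera has in their place "tool_from_camera" (4x4, takes a point from camera to tool coordinates, whose origin is the TCP and whose axes are the flange's). Camera axes: x right, y up, looking along -z (the intrinsics and any distortion apply to the point x, -y, -z); pixel columns grow to the right and rows downward; lengths in m; the calibration is good to about 2 mm. A picture is of the moment at which its call begins: read the wrist's pose just before it.
- close_job(): hands the job in, once; it reports no verdict.
The state is a dict: "clock": time; "joint_pos": joint angles; "qvel": joint speeds; "tau": joint torques, N m; "tool_pos": TCP position; "orientation": TCP orientation; "force": force on the tool from outside, world axes, zero at the start; "moment": the same for the moment, N m; "opening": finger opening in m.
Only numpy, scipy, OpenCV 4.12 (cv2) and the standard library are available. Lean on these libraries where they do the work, as an engineer would, in place of code of your own. Each camera call takes 0.05 s, during which the arm holds its last target.

TASK

A white ceramic blank stands loose in the clamping fixture, with an open gap between it and the bolted steel jaw. Close the gap: stand one of the flat steel spacer plates upright on the fixture's floor between blank and jaw, add the second one too if the wedge alone would not fill what is left, then push the steel wedge down between the last plate and the jaw, flat face to the plate, until you feel it bite and the blank is pressed firmly back towards its stop. Finish while still holding the wedge tight in place, not letting go, and leave the mug, phone and bin where they are.

Things in the scene. Friction and masses are not known exactly. Their poses are not given: they have to be found in the camera images.
- fixture: aluminium fixture fixed to the bench: base plate 150 x 80 x 10 mm (x, y, z), its origin at the centre of the underside, floor of the gap at z = 10 mm. At x = -70 to -50 mm stands a fixed upright stop, 40 mm wide (y), its top at z = 50 mm. Things are stacked along x, in the order stop, blank, plates, wedge, jaw, all centred on y = 0. A push of 10 to 15 N sets the wedge.
- jaw: steel jaw block bolted rigidly on the fixture's base, 30 (x) x 40 (y) x 40 (z) mm, square with the fixture; its origin lies at the bottom of the middle of the face that looks at the gap (the block fills x = 0 to 30 mm). Top at z = 40 mm, 50 mm above the bench. Its place along the fixture differs each time, so the gap between blank and jaw is 16 to 28 mm when the blank touches the stop.
- blank: loose white ceramic block, 24 (x) x 40 (y) x 40 (z) mm, 0.23 kg, standing on the fixture's base within about 1 mm of the stop; origin at the centre of its underside, so the face to the gap is at x = +12 mm.
- narrow_plate: flat steel spacer plate standing on edge in a slot of the rack, 8 mm thick (x), 30 mm wide (y), 76 mm high (z), about 0.14 kg; origin at the centre of its foot. Standing in the gap it reaches 36 mm above the jaw. Grip it across its width near the top. If both plates are used put this one in first: the fingers that lower the wide one then clear it.
- wide_plate: flat steel spacer plate standing on edge in another slot of the rack, 8 mm thick (x), 42 mm wide (y), 76 mm high (z), about 0.20 kg; otherwise like the narrow plate. Which plate is in which slot varies.
- wedge: steel wedge hanging thin end down in the rack's cradle, 0.30 kg. Origin: bottom of its flat face (plane x = 0, goes to the plate), mid width. The sloping face is on +x (goes to the jaw). Blade 32 mm wide (y), 3 mm thick at the tip (z = 0) growing evenly to 15 mm at z = 36. Above it a head to grip across y: x = 0 to 15, 50 mm wide (y), z = 36 to 78 mm. Fills gaps of up to 14 mm.
- rack: grey plastic rack fixed to the bench, base 170 x 70 x 6 mm, origin at the centre of its underside. Slots 10 mm wide between ribs 28 mm high hold the plates at x = -55 and -8 mm (feet at z = 6 mm); two posts 44 mm high carry the wedge by its head near x = 50 mm, tip at z = 8 mm. Lift all straight up. Fixture and rack may change sides of the bench.
- mug: bystander: black mug, 80 mm across, 100 mm high, origin at the centre of its underside.
- phone: bystander: black phone lying flat, 75 x 150 x 9 mm, origin at the centre of its underside.
- bin: bystander: red open bin, 90 x 130 x 60 mm, origin at the centre of its underside.
Mind the look-alikes: they are no part of the job. Leave any pink look-alike of the blank alone. What is shaped like the wide_plate but blue is not meant.

How it is judged (in metres and radians):
On the way:
1. a spacer plate stands upright on the fixture's floor in the gap between blank and jaw (((x of narrow_plate in the frame of jaw between -0.03 and -0.002 m and y of narrow_plate in the frame of fixture between -0.012 and 0.012 m and z of narrow_plate in the frame of fixture between 0.005 and 0.0125 m and angle between narrow_plate's own z axis and vertical below 0.15 rad) or (x of wide_plate in the frame of jaw between -0.03 and -0.002 m and y of wide_plate in the frame of fixture between -0.012 and 0.012 m and z of wide_plate in the frame of fixture between 0.005 and 0.0125 m and angle between wide_plate's own z axis and vertical below 0.15 rad))), for 0.2 s.
At the end, for the whole second after the job is handed in: Held 1 s in the fingers: wedge upright within 0.15 rad, tip 4+ mm below jaw top, off the floor, pressing jaw (>3 N) and a plate (>2 N); a plate presses the blank (>2 N); plates upright on the floor; blank within 2.5 mm of its stop, all within 10-12 mm of the centre line (contact force between wedge and jaw above 3 N and ((x of narrow_plate in the frame of jaw between -0.03 and -0.002 m and y of narrow_plate in the frame of fixture between -0.012 and 0.012 m and z of narrow_plate in the frame of fixture between 0.005 and 0.0125 m and angle between narrow_plate's own z axis and vertical below 0.15 rad and contact force between wedge and narrow_plate above 2 N) or (x of wide_plate in the frame of jaw between -0.03 and -0.002 m and y of wide_plate in the frame of fixture between -0.012 and 0.012 m and z of wide_plate in the frame of fixture between 0.005 and 0.0125 m and angle between wide_plate's own z axis and vertical below 0.15 rad and contact force between wedge and wide_plate above 2 N)) and ((x of narrow_plate in the frame of jaw between -0.03 and -0.002 m and y of narrow_plate in the frame of fixture between -0.012 and 0.012 m and z of narrow_plate in the frame of fixture between 0.005 and 0.0125 m and angle between narrow_plate's own z axis and vertical below 0.15 rad and contact force between blank and narrow_plate above 2 N) or (x of wide_plate in the frame of jaw between -0.03 and -0.002 m and y of wide_plate in the frame of fixture between -0.012 and 0.012 m and z of wide_plate in the frame of fixture between 0.005 and 0.0125 m and angle between wide_plate's own z axis and vertical below 0.15 rad and contact force between blank and wide_plate above 2 N)) and contact force between wedge and the fingers above 3 N and contact force between wedge and fixture below 0.5 N and angle between wedge's own z axis and vertical below 0.15 rad and z of wedge in the frame of jaw below 0.036 m and y of wedge in the frame of fixture between -0.012 and 0.012 m and x of blank in the frame of fixture between -0.0405 and -0.0355 m and y of blank in the frame of fixture between -0.01 and 0.01 m and angle between blank's own z axis and vertical below 0.08 rad and linear speed of wedge below 0.02 m/s); the arm keeps its last pose, push and grip.
It fails at once if the mug is pushed or carried more than 40 mm from its place (distance of mug from where it was at the start of the episode above 0.04 m).
It fails at once if the phone is pushed or carried more than 40 mm from its place (distance of phone from where it was at the start of the episode above 0.04 m).
It fails at once if the bin is pushed or carried more than 40 mm from its place (distance of bin from where it was at the start of the episode above 0.04 m).
It also fails if it takes over 72 s, if anything falls off the work surface, if the arm or the gripper's body presses on something with over 40 N, if the wrist force passes 120 N, or if a joint passes its speed limit or range.

## Working session

There is one attempt and no reset: what is moved stays moved. The work goes in short steps, Python scripts to look and compute and a tool call to move; the robot and the scene stay as the last step left them, time stands still between calls to the robot, and variables do not carry over. Pictures are saved under pics/ and viewed, and the job is handed in when it is done.

Besides the shell and the picture viewer there is one more tool, called after "Emit:" in YAML: its name, and indented under it one key for each argument. play_rows: Moves the arm, as the interface text tells. Its arguments: {"type":"object","properties":{"series":{"type":"array"}},"required":["series"]}

```bash
ls; mkdir -p pics
python3 - <<'E'
from plant import get_obs, snapshot
import cv2, numpy as np
print(get_obs())
for n in ["side","top","wrist"]:
    s=snapshot(n); cv2.imwrite(f"pics/{n}0.png",s["frame"][:,:,::-1]); np.savez(f"pics/{n}0.npz",**s)
    print(n,s["mtx"],s.get("camera_from_world",s.get("tool_from_camera")))
    print([k for k in s])
E
```

```text
pics
{'clock': 0.0, 'joint_pos': array([ 9.38579870e+01,  2.05912080e+01,  6.32243373e-01, -2.03095657e-02,
       -7.01349907e+01, -1.65078568e+01]), 'qvel': array([ 0.08769466, -0.05991966, -0.02194596,  0.03046544,  0.09077852,
       -0.08789048]), 'tau': array([ 5.78264280e-04, -5.82713163e+01,  2.93064398e+01,  6.99761868e+00,
        7.04852573e-03, -1.61838111e-04]), 'tool_pos': array([0.14774226, 0.6582332 , 0.29121293]), 'orientation': array([ 1.79904492e+02, -8.39457788e-03, -1.26567797e+01]), 'force': array([ 0.21270917,  1.03125719, -0.18027315]), 'moment': array([-0.00479845,  0.00085113,  0.04093038]), 'opening': 0.08767640735543747}
side [[379.45796784   0.         282.25578807]
 [  0.         379.45796784 200.56077172]
 [  0.           0.           1.        ]] [[ 0.91309891 -0.40750475  0.01379363 -0.52000464]
 [ 0.19328563  0.46238791  0.86535431 -0.14013354]
 [-0.35901401 -0.78748797  0.50097071 -0.63918169]
 [ 0.          0.          0.          1.        ]]
['frame', 'z_map', 'mtx', 'camera_from_world']
top [[419.94237406   0.         273.22766396]
 [  0.         419.94237406 209.72742449]
 [  0.           0.           1.        ]] [[-0.02632734 -0.99959555  0.01075209  0.01862332]
 [ 0.99582545 -0.02528464  0.08770605 -0.54481009]
 [-0.08739872  0.01301627  0.99608837 -0.84753727]
 [ 0.          0.          0.          1.        ]]
['frame', 'z_map', 'mtx', 'camera_from_world']
wrist [[303.87349149   0.         281.0861349 ]
 [  0.         303.87349149 206.95291444]
 [  0.           0.           1.        ]] [[ 7.52799545e-04  9.65030295e-01  2.62137299e-01  7.19477847e-02]
 [ 9.99999710e-01 -6.96525629e-04 -3.07590696e-04  3.25587770e-04]
 [-1.14248993e-04  2.62137454e-01 -9.65030539e-01 -9.17948991e-02]
 [ 0.00000000e+00  0.00000000e+00  0.00000000e+00  1.00000000e+00]]
['frame', 'z_map', 'mtx', 'tool_from_camera']
```

View pics/top0.png

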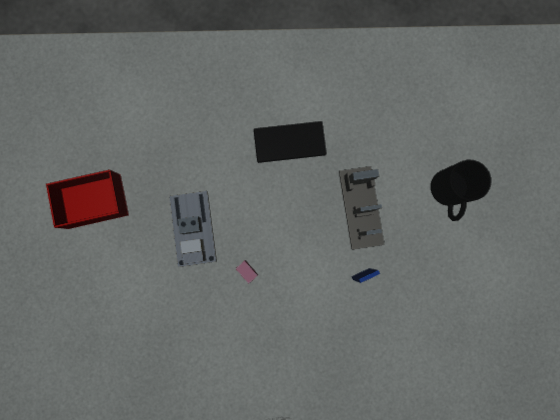

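View pics/side0.png

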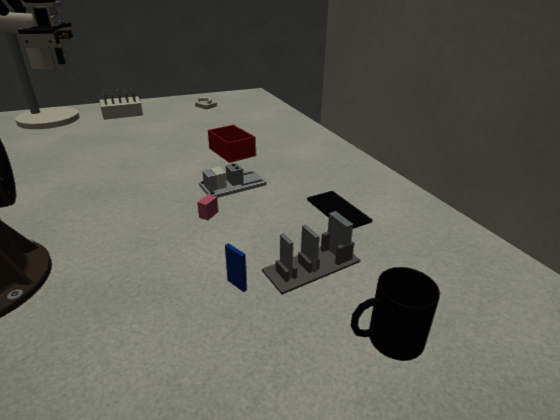

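View pics/wrist0.png

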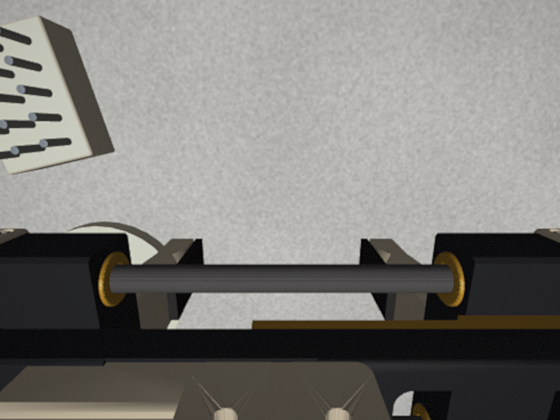

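```bash
cat > h.py <<'E'
import numpy as np, cv2
from scipy.spatial.transform import Rotation as Rn
def load(n): return dict(np.load(f"pics/{n}.npz"))
def cw(s,pose=None):
    if "camera_from_world" in s: return np.linalg.inv(s["camera_from_world"])
    T=np.eye(4);T[:3,:3]=Rn.from_euler('xyz',pose[1],degrees=True).as_matrix();T[:3,3]=pose[0]
    return T@s["tool_from_camera"]
def ray(s,u,v,pose=None):
    K=s["mtx"];W=cw(s,pose)
    d=np.array([(u-K[0,2])/K[0,0],-(v-K[1,2])/K[1,1],-1.])
    return W[:3,3],W[:3,:3]@d
def atz(s,u,v,z,pose=None):
    o,d=ray(s,u,v,pose); return o+d*(z-o[2])/d[2]
def cloud(s,pose=None):
    H,Wd=s["z_map"].shape
    u,v=np.meshgrid(np.arange(Wd),np.arange(H)); K=s["mtx"];z=s["z_map"]
    p=np.stack([(u-K[0,2])/K[0,0]*z,-(v-K[1,2])/K[1,1]*z,-z],-1); W=cw(s,pose)
    q=p@W[:3,:3].T+W[:3,3]; q[z==0]=np.nan; return q
def proj(s,P,pose=None):
    q=np.linalg.inv(cw(s,pose))@np.append(P,1); K=s["mtx"]
    return K[0,0]*q[0]/-q[2]+K[0,2], K[1,1]*-q[1]/-q[2]+K[1,2]
E
python3 - <<'E'
from h import *
t=load("top0");s=load("side0")
f=t["frame"][:,:,::-1]
a=cv2.resize(f[180:280,150:270],None,fx=4,fy=4,interpolation=cv2.INTER_CUBIC)
b=cv2.resize(f[155:255,330:400],None,fx=4,fy=4,interpolation=cv2.INTER_CUBIC)
c=np.hstack([a,b]);cv2.imwrite("pics/topc.png",np.clip(c*1.6,0,255))
f=s["frame"][:,:,::-1]
a=cv2.resize(f[145:205,180:280],None,fx=7,fy=7,interpolation=cv2.INTER_CUBIC);cv2.imwrite("pics/sidec.png",np.clip(a*1.6,0,255))
q=cloud(t)
for (u,v) in [(100,300),(191,246),(190,225),(246,271),(366,208),(366,177),(366,234),(290,140),(440,300)]: print(u,v,q[v,u].round(4))
E
```

```text
100 300 [0.3677 0.3696 0.001 ]
191 246 [0.4744 0.1707 0.0495]
190 225 [0.5164 0.1724 0.0489]
246 271 [0.4216 0.0626 0.0409]
366 208 [ 0.539  -0.1754  0.0796]
366 177 [ 0.5991 -0.177   0.0848]
366 234 [ 0.4885 -0.1734  0.0784]
290 140 [ 0.6947 -0.0354  0.0117]
440 300 [ 0.3479 -0.3413 -0.0005][ WARN:0@0.589] global loadsave.cpp:1063 imwrite_ Unsupported depth image for selected encoder is fallbacked to CV_8U.
```

View pics/topc.png

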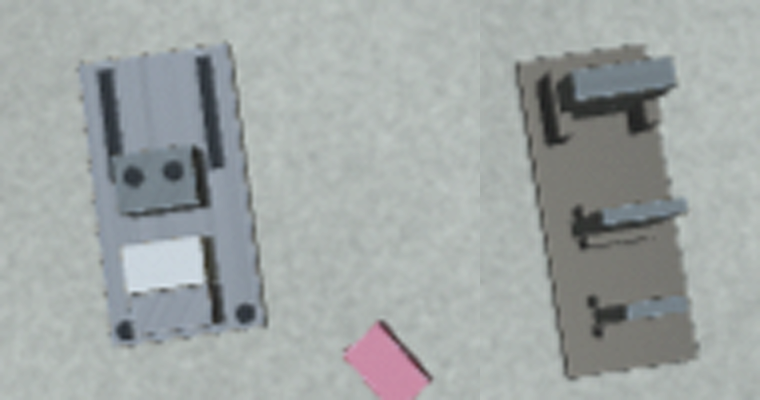

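View pics/sidec.png

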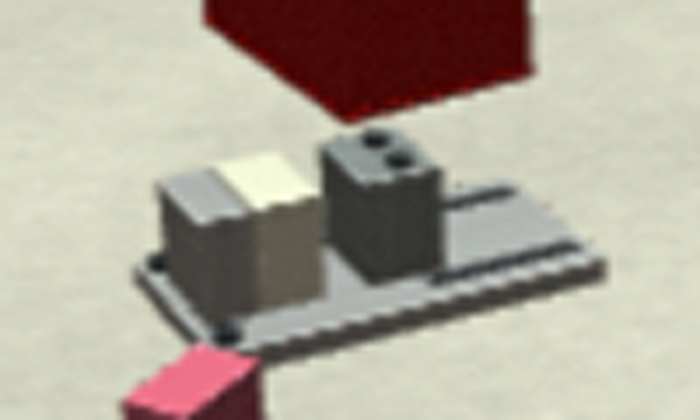

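Run:
```python
from h import *
t=load("top0")
def fit(pts,z,L,Wd,u0,v0,x0=0):
    P=np.array([atz(t,u0+(x-x0)/4-.375,v0+y/4-.375,z)[:2] for x,y in pts])
    # order TL,TR,BR,BL -> local (+x,+y),(+x,-y),(-x,-y),(-x,+y)
    M=np.array([[L,Wd],[L,-Wd],[-L,-Wd],[-L,Wd]])/2
    c=P.mean(0);Q=P-c
    a=np.arctan2((M[:,0]*Q[:,1]-M[:,1]*Q[:,0]).sum(),(M*Q).sum())
    R=np.array([[np.cos(a),-np.sin(a)],[np.sin(a),np.cos(a)]])
    print(c,np.degrees(a)); print((P-c-(R@M.T).T)*1000); return c,a
fit([(82,65),(230,43),(265,327),(115,345)],.010,.15,.08,150,180)
fit([(517,62),(645,45),(697,355),(568,378)],.006,.17,.07,330,155,480)
for n,(x,y) in dict(jawnear=[160,213],jawfar=[160,150],blanknear=[162,290],blankfar=[162,240]).items(): print(n,atz(t,150+x/4-.375,180+y/4-.375,.05))
```

```text
[0.51192406 0.17374091] 6.276203404503692
[[-0.94735003 -0.777463  ]
 [ 0.05851933  0.7303458 ]
 [-0.32319866  0.81297088]
 [ 1.21202936 -0.76585368]]
[ 0.54815155 -0.1828085 ] 6.871173951849104
[[-0.23557338 -0.43392953]
 [-1.0708761   0.02663894]
 [ 1.59825091  0.63249343]
 [-0.29180143 -0.22520284]]
jawnear [0.50063285 0.1731264  0.05      ]
jawfar [0.53218441 0.17284532 0.05      ]
blanknear [0.46232345 0.1724746  0.05      ]
blankfar [0.48714798 0.17225087 0.05      ]
```

```bash
cat >> h.py <<'E'
def delta(goal,yaw):
    from plant import get_obs
    o=get_obs(); R=Rn.from_euler('xyz',o["orientation"],degrees=True).as_matrix()
    Ri=Rn.from_euler('xyz',[180,0,o["orientation"][2]],degrees=True).as_matrix()
    d=Ri.T@(np.array(goal)-o["tool_pos"])
    print("now",o["clock"],o["tool_pos"].round(4),o["orientation"].round(2),"F",o["force"].round(1),"op",round(o["opening"],4))
    print("delta",d.round(4),"spin",round((o["orientation"][2]-yaw+180)%360-180,2))
E
python3 -c "
from h import *
delta([.42,.164,.16],6.3)"
```

```text
now 0.15 [0.1478 0.6583 0.2914] [ 1.7993e+02 -1.0000e-02 -1.2650e+01] F [ 0.1  0.1 -0.4] op 0.0875
delta [0.3739 0.4227 0.1314] spin -18.95
```

Emit:
play_rows:
  series:
    - [100,0.0327,0.037,0,-1.9]
    - [100,0.0654,0.074,0,-3.8]
    - [100,0.0981,0.111,0.01,-5.7]
    - [100,0.131,0.148,0.02,-7.6]
    - [100,0.164,0.185,0.03,-9.5]
    - [100,0.196,0.222,0.04,-11.4]
    - [100,0.229,0.259,0.05,-13.3]
    - [100,0.262,0.296,0.06,-15.2]
    - [100,0.295,0.333,0.07,-17.1]
    - [100,0.327,0.37,0.08,-19]

```text
clock: 1.15
tool_pos: [0.3849, 0.2268, 0.2127]
orientation: [-180.0, -0.0, 6.5]
force: [0.3, -0.3, 0.2]
opening: 0.0878
```

```bash
python3 -c "
from h import *
delta([.42,.164,.16],6.3)"
```

```text
now 1.15 [0.3849 0.2268 0.2127] [-1.7997e+02 -3.0000e-02  6.4600e+00] F [ 0.3 -0.3  0.2] op 0.0878
delta [0.0278 0.0663 0.0527] spin 0.16
```

Emit:
play_rows:
  series:
    - [100,0.014,0.033,0.026,0]
    - [100,0.028,0.066,0.053,0]
    - [100,0.028,0.066,0.053,0]
    - [100,0.028,0.066,0.053,0]

```text
clock: 1.55
tool_pos: [0.4197, 0.1651, 0.1592]
orientation: [179.9, 0.1, 6.2]
force: [-1.0, 0.7, 0.3]
opening: 0.0879
```

```bash
cat > shot.py <<'E'
import sys
from h import *
from plant import get_obs,snapshot
n=sys.argv[1];o=get_obs();s=snapshot("wrist")
np.savez(f"pics/{n}.npz",**s,pos=o["tool_pos"],ori=o["orientation"])
print(o["tool_pos"].round(4),o["orientation"].round(2))
cv2.imwrite(f"pics/{n}.png",np.clip(s["frame"][:,:,::-1]*1.3,0,255).astype(np.uint8))
E
python3 shot.py w1
```

```text
[0.4197 0.1651 0.1592] [1.7993e+02 7.0000e-02 6.2200e+00]
```

View pics/w1.png

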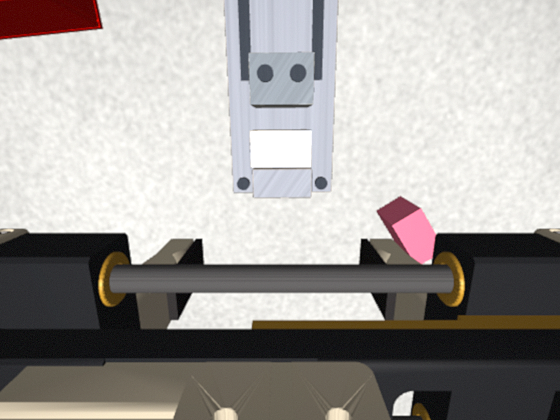

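Run:
```python
from h import *
s=load("w1");f=s["frame"][40:205,220:345,::-1]
cv2.imwrite("pics/w1c.png",cv2.resize(f,None,fx=3.6,fy=3.6,interpolation=cv2.INTER_CUBIC))
f=s["frame"].astype(int).mean(2)
for c in (262,281,300): print(c,[(r,int(f[r,c])) for r in range(98,136)])
for r in (149,90): print(r,[(c,int(f[r,c])) for c in list(range(244,256))+list(range(306,320))])
```

```text
262 [(98, 138), (99, 139), (100, 142), (101, 144), (102, 147), (103, 146), (104, 113), (105, 59), (106, 52), (107, 92), (108, 149), (109, 171), (110, 168), (111, 168), (112, 168), (113, 167), (114, 166), (115, 166), (116, 166), (117, 167), (118, 167), (119, 168), (120, 167), (121, 167), (122, 168), (123, 168), (124, 167), (125, 166), (126, 167), (127, 169), (128, 166), (129, 137), (130, 167), (131, 211), (132, 215), (133, 215), (134, 213), (135, 213)]
281 [(98, 138), (99, 140), (100, 140), (101, 142), (102, 145), (103, 146), (104, 103), (105, 46), (106, 50), (107, 92), (108, 144), (109, 168), (110, 165), (111, 164), (112, 163), (113, 163), (114, 164), (115, 164), (116, 162), (117, 164), (118, 163), (119, 162), (120, 162), (121, 162), (122, 163), (123, 164), (124, 161), (125, 163), (126, 162), (127, 163), (128, 161), (129, 127), (130, 166), (131, 213), (132, 216), (133, 215), (134, 213), (135, 214)]
300 [(98, 143), (99, 139), (100, 136), (101, 137), (102, 139), (103, 149), (104, 117), (105, 53), (106, 51), (107, 112), (108, 159), (109, 169), (110, 167), (111, 167), (112, 167), (113, 1
[... 201 characters left out ...]
, 165), (131, 216), (132, 216), (133, 214), (134, 214), (135, 214)]
149 [(244, 163), (245, 164), (246, 165), (247, 166), (248, 162), (249, 150), (250, 175), (251, 216), (252, 216), (253, 214), (254, 215), (255, 214), (306, 214), (307, 214), (308, 215), (309, 215), (310, 204), (311, 175), (312, 165), (313, 163), (314, 165), (315, 165), (316, 165), (317, 163), (318, 162), (319, 160)]
90 [(244, 162), (245, 163), (246, 161), (247, 158), (248, 158), (249, 160), (250, 148), (251, 137), (252, 139), (253, 141), (254, 139), (255, 134), (306, 140), (307, 134), (308, 137), (309, 142), (310, 145), (311, 147), (312, 147), (313, 137), (314, 143), (315, 166), (316, 166), (317, 164), (318, 165), (319, 164)]
```

View pics/w1c.png

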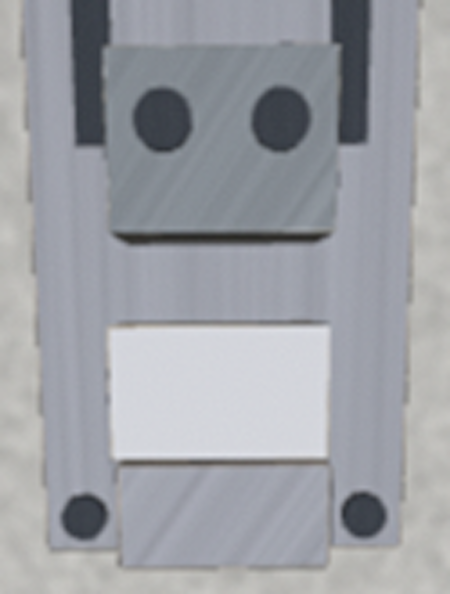

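Run:
```python
from h import *
s=load("w1");p=(s["pos"],s["ori"])
f=s["frame"].astype(int).mean(2)
for c in (270,300): print(c,[(r,int(f[r,c])) for r in range(164,202)], [(r,int(f[r,c])) for r in range(46,58)])
A=lambda u,v,z:atz(s,u,v,z,p)
u=281.5
jt=A(u,104.2,.05);jf=A(u,107.3,.01);bt=A(u,129.7,.05)
print(jt,jf,bt, "gap",jt-bt)
yaw=6.3
jl=A(250.0,90,.05);jr=A(314.3,90,.05);print(jl,jr,"w",np.linalg.norm(jl-jr),np.degrees(np.arctan2(*(jl-jr)[:2][::-1]))-90)
bl=A(249.8,149,.05);br=A(311,149,.05);print(bl,br,np.linalg.norm(bl-br),(bl+br)/2)
q=cloud(s,p);print(q[85,281],q[149,281],q[118,281],q[185,281])
# jaw edge yaw
g=f
def edge(c,lo,hi,sgn):
    col=cv2.GaussianBlur(f.astype(np.float32),(3,3),0)[lo:hi,c];d=np.gradient(col)*sgn;i=int(np.argmax(d[1:-1]))+1
    a,b,e=d[i-1],d[i],d[i+1];return lo+i+.5*(a-e)/(a-2*b+e+1e-9)
def line(lo,hi,sgn,z,c0=255,c1=308):
    P=np.array([A(c,edge(c,lo,hi,sgn),z)[:2] for c in range(c0,c1)])
    k=np.polyfit(P[:,1],P[:,0],1);return k,np.degrees(np.arctan(-k[0])),np.polyval(k,.1717),np.std(P[:,0]-np.polyval(k,P[:,1]))
for n,a in dict(jawtop=(100,107,-1,.05),jawfoot=(105,110,1,.01),blank=(128,134,1,.05),blankback=(163,171,-1,.05),stopback=(192,201,1,.05),jawback=(48,57,-1,.05)).items(): print(n,line(*a))
```

```text
270 [(164, 214), (165, 216), (166, 219), (167, 164), (168, 91), (169, 131), (170, 166), (171, 168), (172, 167), (173, 166), (174, 166), (175, 165), (176, 163), (177, 159), (178, 156), (179, 157), (180, 159), (181, 162), (182, 165), (183, 168), (184, 171), (185, 171), (186, 169), (187, 169), (188, 167), (189, 166), (190, 165), (191, 164), (192, 164), (193, 162), (194, 163), (195, 163), (196, 161), (197, 146), (198, 167), (199, 188), (200, 188), (201, 188)] [(46, 158), (47, 158), (48, 157), (49, 157), (50, 158), (51, 159), (52, 146), (53, 134), (54, 138), (55, 139), (56, 139), (57, 137)]
300 [(164, 215), (165, 217), (166, 214), (167, 152), (168, 107), (169, 149), (170, 165), (171, 163), (172, 161), (173, 161), (174, 159), (175, 162), (176, 162), (177, 164), (178, 167), (179, 169), (180, 169), (181, 168), (182, 165), (183, 165), (184, 167), (185, 167), (186, 168), (187, 167), (188, 166), (189, 165), (190, 165), (191, 168), (192, 169), (193, 169), (194, 167), (195, 165), (196, 158), (197, 147), (198, 170), (199, 190), (200, 188), (201, 186)] [(46, 163), (47, 164), (48, 164), (49, 165), (
[... 759 characters left out ...]
rray([-0.11700018,  0.52357312]), np.float64(6.673276727563512), np.float64(0.5034841919329279), np.float64(6.347382369423318e-05))
blank (array([-0.11420234,  0.50691102]), np.float64(6.515086237344922), np.float64(0.4873024794376069), np.float64(5.065325506037519e-05))
blankback (array([-0.11382966,  0.48331248]), np.float64(6.4940071342136045), np.float64(0.4637679298064872), np.float64(1.40097405441458e-05))
stopback (array([-0.11071079,  0.46123585]), np.float64(6.317533477370394), np.float64(0.442226808162272), np.float64(0.00012859219307989896))
jawback (array([-0.12558613,  0.55501841]), np.float64(7.158080146973064), np.float64(0.5334552694690523), np.float64(0.0001592455468012895))
```

```bash
python3 -c "
from h import *
delta([.477,-.192,.20],6.87)"
```

```text
now 1.6 [0.4199 0.1661 0.1599] [ 1.7999e+02 -1.0000e-02  6.3100e+00] F [ 0.3 -0.3  1.2] op 0.0874
delta [ 0.0175  0.3623 -0.0401] spin -0.56
```

Emit:
play_rows:
  series:
    - [100,0.002,0.03,-0.02,0]
    - [100,0.004,0.075,-0.04,0]
    - [100,0.006,0.12,-0.04,0]
    - [100,0.008,0.165,-0.04,0]
    - [100,0.01,0.21,-0.04,0]
    - [100,0.012,0.255,-0.04,0]
    - [100,0.014,0.3,-0.04,-0.3]
    - [100,0.016,0.335,-0.04,-0.5]
    - [100,0.0175,0.36,-0.04,-0.5]
    - [100,0.0175,0.362,-0.04,-0.5]

```text
clock: 2.6
tool_pos: [0.4783, -0.1929, 0.2006]
orientation: [180.0, -0.1, 6.8]
force: [0.4, 0.5, 0.5]
opening: 0.0874
```

Emit:
play_rows:
  series:
    - [100,0,0,0,0]
    - [100,0,0,0,0]

```text
clock: 2.8
tool_pos: [0.4773, -0.1906, 0.2003]
orientation: [180.0, -0.1, 6.9]
force: [-0.5, -0.5, 0.0]
opening: 0.0878
```

```bash
python3 shot.py w2
```

```text
[ 0.4773 -0.1906  0.2003] [ 1.80e+02 -5.00e-02  6.92e+00]
```

View pics/w2.png

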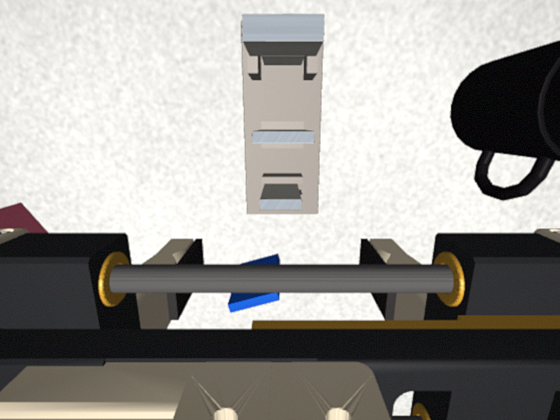

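Run:
```python
from h import *
s=load("w2");p=(s["pos"],s["ori"])
f=s["frame"][5:220,230:335,::-1]
cv2.imwrite("pics/w2c.png",cv2.resize(f,None,fx=2.7,fy=2.7,interpolation=cv2.INTER_CUBIC))
f=cv2.resize(s["frame"][120:215,240:325,::-1],None,fx=6,fy=6,interpolation=cv2.INTER_CUBIC)
cv2.imwrite("pics/w2d.png",f)
q=cloud(s,p)
for u,v in [(283,27),(283,137),(281,204),(281,220),(255,283),(281,110)]: print(u,v,q[v,u].round(4))
```

```text
283 27 [ 0.6055 -0.177   0.0857]
283 137 [ 0.5407 -0.1851  0.0805]
281 204 [ 0.4941 -0.1894  0.0815]
281 220 [ 0.4563 -0.194  -0.0008]
255 283 [ 0.5066 -0.1808  0.2181]
281 110 [ 0.5612 -0.1812  0.0054]
```

View pics/w2c.png

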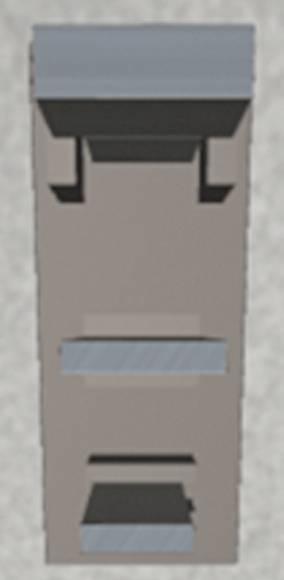

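View pics/w2d.png

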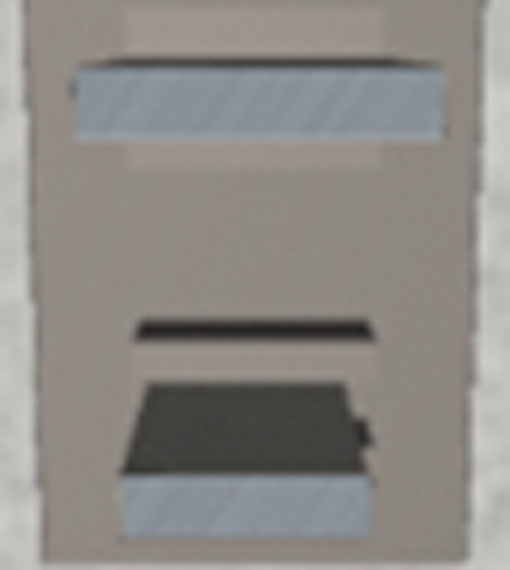

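Run:
```python
from h import *
s=load("w2");p=(s["pos"],s["ori"]);q=cloud(s,p)
A=lambda u,v,z:atz(s,u,v,z,p)
yaw=np.radians(6.87);ex=np.array([np.cos(yaw),np.sin(yaw)]);ey=np.array([-ex[1],ex[0]])
c=np.array([.54815,-.18281])
loc=lambda P:(np.array([(P[:2]-c)@ex,(P[:2]-c)@ey,P[2]])*1000).round(1)
for v in range(12,70,2): print(v,loc(q[v,283]),int(s["frame"][v,283].mean()))
def quad(pts,z,x0,y0,k):
    for x,y in pts:
        P=A(x0+x/k-.5+.5/k,y0+y/k-.5+.5/k,z);print(P.round(4),loc(P))
print("narrow");quad([(122,475),(370,475),(370,536),(122,536)],.082,240,120,6)
print("wide");quad([(77,68),(443,68),(443,138),(77,138)],.082,240,120,6)
print("wedge");quad([(33,27),(253,27),(251,99),(36,99)],.086,230,5,2.7)
print("base");quad([(42,563),(468,563)],.006,240,120,6)
```

```text
12 [93.2 -1.5 -1.4] 185
14 [65.  -1.1 84.3] 135
16 [63.9 -1.1 84.3] 137
18 [62.4 -1.1 86. ] 141
20 [61.6 -1.1 85. ] 142
22 [60.8 -1.1 84.2] 140
24 [59.2 -1.1 85.6] 140
26 [58.5 -1.1 84.6] 136
28 [57.4 -1.1 84.4] 137
30 [56.1 -1.1 85.1] 136
32 [55.2 -1.1 84.6] 135
34 [53.8 -1.1 85.7] 142
36 [52.8 -1.1 85.3] 140
38 [51.8 -1.1 84.8] 142
40 [50.7 -1.2 84.7] 147
42 [50.5 -1.2 81.2] 50
44 [50.3 -1.2 76.9] 53
46 [50.3 -1.2 71.9] 56
48 [50.3 -1.3 66.4] 55
50 [50.4 -1.3 60.5] 55
52 [50.5 -1.3 53.8] 54
54 [50.4 -1.4 48.1] 56
56 [50.4 -1.4 41.4] 66
58 [50.7 -1.5 32.5] 55
60 [50.3 -1.5 27.2] 57
62 [50.4 -1.6 18.6] 57
64 [50.3 -1.6 10.4] 59
66 [49.8 -1.6  4.2] 141
68 [48.  -1.6  5.4] 138
narrow
[ 0.4963 -0.174   0.082 ] [-50.5  14.9  82. ]
[ 0.4998 -0.2032  0.082 ] [-50.4 -14.5  82. ]
[ 0.4924 -0.2043  0.082 ] [-57.9 -14.6  82. ]
[ 0.4888 -0.1748  0.082 ] [-58.  15.  82.]
wide
[ 0.5422 -0.1642  0.082 ] [-3.7 19.2 82. ]
[ 0.5472 -0.2048  0.082 ] [ -3.6 -21.8  82. ]
[ 0.5396 -0.206   0.082 ] [-11.3 -22.   82. ]
[ 0.5346 -0.165   0.082 ] [-11.3  19.3  82. ]
wedge
[ 0.609  -0.1518  0.086 ] [64.1 23.6 86. ]
[ 0.6149 -0.2003  0.086 ] [ 64.2 -25.3  86. ]
[ 0.6006 -0.2021  0.086 ] [ 49.7 -25.4  86. ]
[ 0.5946 -0.1537  0.086 ] [49.6 23.3 86. ]
base
[ 0.461  -0.1594  0.006 ] [-83.7  33.7   6. ]
[ 0.4695 -0.2286  0.006 ] [-83.6 -36.    6. ]
```

```bash
python3 -c "
from h import *
delta([.4943,-.189,.117],6.87)"
```

```text
now 2.85 [ 0.4773 -0.1906  0.2002] [ 1.80e+02 -5.00e-02  6.95e+00] F [-0.6  0.9 -1.3] op 0.0877
delta [0.0171 0.0005 0.0832] spin 0.08
```

Emit:
play_rows:
  series:
    - [100,0.01,0.0005,0.01,0]
    - [100,0.017,0.0005,0.03,0]
    - [100,0.017,0.0005,0.055,0]
    - [100,0.017,0.0005,0.075,0]
    - [100,0.017,0.0005,0.083,0]
    - [100,0.017,0.0005,0.083,0]
    - [0,0.017,0.0005,0.083,0]
    - [0,0.017,0.0005,0.083,0]
    - [0,0.017,0.0005,0.083,0]
    - [0,0.017,0.0005,0.083,0]

```text
clock: 3.85
tool_pos: [0.4943, -0.1902, 0.1175]
orientation: [180.0, -0.1, 6.9]
force: [-0.3, 0.7, -0.2]
opening: 0.0612
```

Emit:
play_rows:
  series:
    - [0,0,0,0,0]
    - [0,0,0,0,0]
    - [0,0,0,0,0]

```text
clock: 4.15
tool_pos: [0.4939, -0.1903, 0.1169]
orientation: [180.0, -0.0, 6.8]
force: [0.3, 0.2, 0.1]
opening: 0.037
```

Emit:
play_rows:
  series:
    - [0,0,0,0,0]
    - [0,0,0,0,0]
    - [0,0,0,0,0]
    - [0,0,0,0,0]
    - [0,0,0,0,0]

```text
clock: 4.65
tool_pos: [0.494, -0.1903, 0.1168]
orientation: [180.0, -0.0, 6.9]
force: [0.6, 0.1, 0.3]
opening: 0.0299
```

```bash
python3 -c "
from h import *
delta([.4943,-.189,.2],6.87)"
```

```text
now 4.65 [ 0.494  -0.1903  0.1168] [180.    -0.     6.85] F [0.6 0.1 0.3] op 0.0299
delta [ 0.0005 -0.0012 -0.0832] spin -0.02
```

Emit:
play_rows:
  series:
    - [0,0,0,-0.01,0]
    - [0,0,0,-0.03,0]
    - [0,0,0,-0.055,0]
    - [0,0,0,-0.08,0]
    - [0,0.002,-0.02,-0.1,0]
    - [0,0.007,-0.055,-0.105,0]
    - [0,0.012,-0.095,-0.105,0]
    - [0,0.017,-0.135,-0.105,0]
    - [0,0.022,-0.175,-0.105,0]
    - [0,0.026,-0.215,-0.105,0]

```text
clock: 5.65
tool_pos: [0.4937, 0.0279, 0.2225]
orientation: [-180.0, -0.0, 6.8]
force: [1.0, 0.3, -2.1]
opening: 0.0299
```

```bash
python3 -c "
from h import *
delta([.4951,.1717,.18],6.33)"
```

```text
now 5.65 [0.4937 0.0279 0.2225] [-1.7998e+02 -3.0000e-02  6.8400e+00] F [ 1.   0.3 -2.1] op 0.0299
delta [ 0.0185 -0.1426  0.0425] spin 0.51
```

Emit:
play_rows:
  series:
    - [0,0.005,-0.035,0,0.2]
    - [0,0.01,-0.075,0,0.5]
    - [0,0.015,-0.11,0.01,0.5]
    - [0,0.018,-0.135,0.025,0.5]
    - [0,0.0187,-0.143,0.035,0.5]
    - [0,0.0187,-0.143,0.0425,0.5]
    - [0,0.0187,-0.143,0.0425,0.5]
    - [0,0.0187,-0.143,0.0425,0.5]

```text
clock: 6.45
tool_pos: [0.4957, 0.1696, 0.1796]
orientation: [180.0, 0.0, 6.3]
force: [0.2, 0.3, -1.3]
opening: 0.0298
```

```bash
python3 shot.py w3
python3 - <<'E'
from h import *
delta([.4951,.1717,.1208],6.33)
from plant import snapshot
s=snapshot("side");np.savez("pics/s3.npz",**s)
cv2.imwrite("pics/s3.png",cv2.resize(s["frame"][110:205,170:290,::-1],None,fx=6,fy=6,interpolation=cv2.INTER_CUBIC))
E
```

```text
[0.4957 0.1696 0.1796] [1.7998e+02 1.0000e-02 6.3000e+00]
now 6.5 [0.4959 0.1697 0.1798] [-1.80e+02 -2.00e-02  6.29e+00] F [ 0.6  0.6 -0.5] op 0.0303
delta [-0.0005 -0.0021  0.059 ] spin -0.04
```

View pics/w3.png

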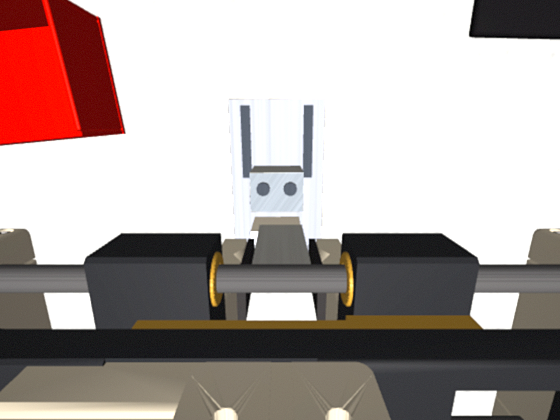

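View pics/s3.png

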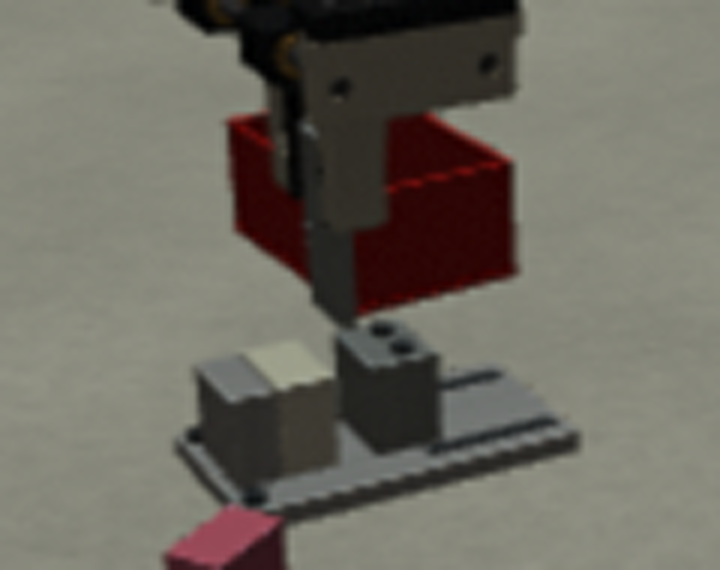

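Run:
```python
from h import *
s=load("w3");p=(s["pos"],s["ori"])
f=s["frame"][150:235,235:325,::-1]
cv2.imwrite("pics/w3c.png",(cv2.resize(f,None,fx=7,fy=7,interpolation=cv2.INTER_CUBIC)*.8).astype(np.uint8))
q=cloud(s,p)
for v in range(206,236,2): print(v,q[v,278].round(4),s["frame"][v,278].mean().round())
```

```text
206 [0.5077 0.1723 0.0497] 173.0
208 [0.5063 0.1722 0.0501] 177.0
210 [0.5045 0.172  0.0494] 175.0
212 [0.4917 0.171  0.0105] 194.0
214 [0.4897 0.1707 0.0099] 203.0
216 [0.4882 0.1706 0.0114] 178.0
218 [0.4879 0.1705 0.0163] 110.0
220 [0.488  0.1704 0.0224] 112.0
222 [0.4879 0.1704 0.0276] 112.0
224 [0.4998 0.1713 0.0688] 101.0
226 [0.4999 0.1713 0.0734] 79.0
228 [0.4999 0.1712 0.0775] 80.0
230 [0.4998 0.1712 0.0812] 80.0
232 [0.4999 0.1711 0.0853] 80.0
234 [0.4996 0.1711 0.0884] 80.0
```

View pics/w3c.png

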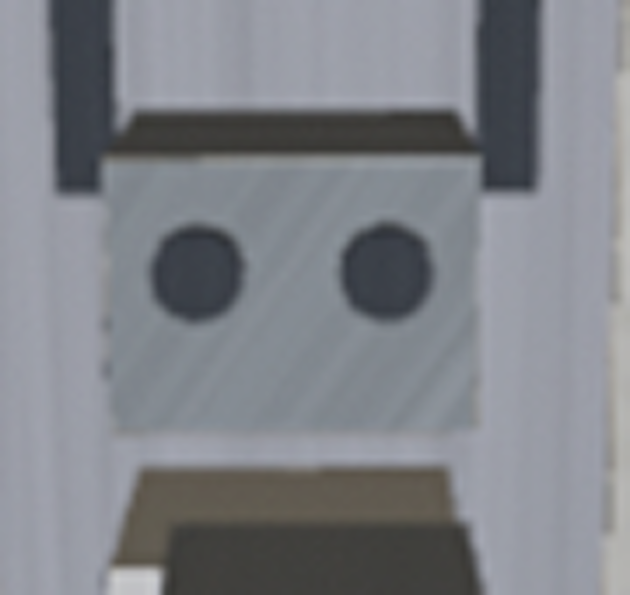

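Emit:
play_rows:
  series:
    - [0,0,-0.002,0,0]
    - [0,0,-0.002,0.006,0]
    - [0,0,-0.002,0.015,0]
    - [0,0,-0.002,0.025,0]
    - [0,0,-0.002,0.035,0]
    - [0,0,-0.002,0.044,0]
    - [0,0,-0.002,0.051,0]
    - [0,0,-0.002,0.055,0]
    - [0,0,-0.002,0.057,0]
    - [0,0,-0.002,0.0575,0]

```text
clock: 7.55
tool_pos: [0.4955, 0.1726, 0.1216]
orientation: [180.0, 0.0, 6.4]
force: [-0.3, 0.1, -1.7]
opening: 0.0296
```

Emit:
play_rows:
  series:
    - [0,0,0,0.0005,0]
    - [0,0,0,0.001,0]
    - [0,0,0,0.0015,0]

```text
clock: 7.85
tool_pos: [0.4957, 0.1727, 0.1207]
orientation: [-180.0, -0.0, 6.4]
force: [-1.5, 0.1, 4.2]
opening: 0.0295
```

Emit:
play_rows:
  series:
    - [0,-0.001,0,-0.0006,0]
    - [0,-0.002,0,-0.0006,0]
    - [0,-0.003,0,-0.0006,0]
    - [0,-0.0035,0,-0.0006,0]

```text
clock: 8.25
tool_pos: [0.4918, 0.1721, 0.1208]
orientation: [-180.0, 0.0, 6.3]
force: [1.4, -0.7, -1.2]
opening: 0.0296
```

Emit:
play_rows:
  series:
    - [0,-0.0005,0,0,0]
    - [0,-0.001,0,0,0]

```text
clock: 8.45
tool_pos: [0.4911, 0.1721, 0.1209]
orientation: [-180.0, -0.0, 6.4]
force: [0.1, -0.4, -1.5]
opening: 0.0298
```

Emit:
play_rows:
  series:
    - [0,-0.0005,0,0,0]
    - [0,-0.001,0,0,0]

```text
clock: 8.65
tool_pos: [0.4904, 0.1722, 0.121]
orientation: [-180.0, -0.1, 6.4]
force: [3.5, -1.0, -3.7]
opening: 0.0298
```

```bash
python3 shot.py w4
python3 - <<'E'
from h import *
s=load("w4");p=(s["pos"],s["ori"])
f=s["frame"][150:330,215:345,::-1]
cv2.imwrite("pics/w4c.png",(cv2.resize(f,None,fx=3.3,fy=3.3,interpolation=cv2.INTER_CUBIC)*.8).astype(np.uint8))
delta([.49,.17,.12],6.3)
E
```

```text
[0.4904 0.1722 0.121 ] [-1.7998e+02 -6.0000e-02  6.3600e+00]
now 8.7 [0.4904 0.1722 0.1211] [-1.7998e+02 -6.0000e-02  6.3700e+00] F [ 3.2 -0.5 -2.2] op 0.0296
delta [-0.0006  0.0022  0.0011] spin 0.07
```

View pics/w4c.png

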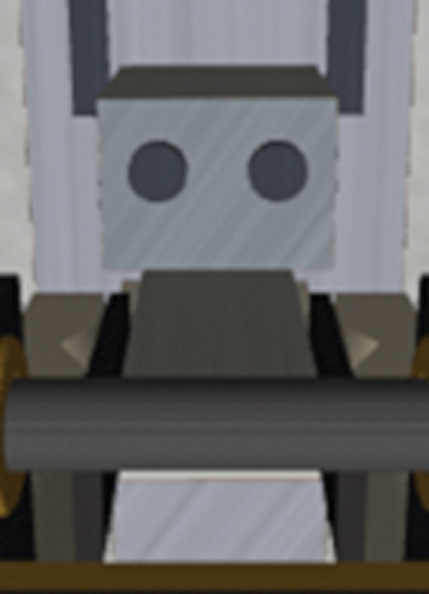

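Emit:
play_rows:
  series:
    - [0,0.0002,0,0.0004,0]
    - [0,0.0002,0,0.0004,0]
    - [60,0.0002,0,0.0004,0]
    - [60,0.0002,0,0.0004,0]
    - [60,0.0002,0,0.0004,0]
    - [60,0.0002,0,0.0004,0]
    - [60,0.0002,0,0.0004,0]

```text
clock: 9.4
tool_pos: [0.49, 0.1719, 0.1204]
orientation: [180.0, 0.0, 6.3]
force: [0.5, -0.4, 0.4]
opening: 0.0521
```

Emit:
play_rows:
  series:
    - [60,0,0,-0.01,0]
    - [60,0,0,-0.03,0]
    - [60,0,0,-0.055,0]
    - [60,0,0,-0.08,0]
    - [60,0,0,-0.08,0]

```text
clock: 9.9
tool_pos: [0.4918, 0.173, 0.2047]
orientation: [-179.8, -0.3, 6.4]
force: [-0.0, -0.4, -0.1]
opening: 0.0524
```

```bash
python3 shot.py w5
python3 - <<'E'
from h import *
s=load("w5");p=(s["pos"],s["ori"])
f=s["frame"][150:330,215:345,::-1]
cv2.imwrite("pics/w5c.png",(cv2.resize(f,None,fx=3.3,fy=3.3,interpolation=cv2.INTER_CUBIC)*.8).astype(np.uint8))
from plant import snapshot
s=snapshot("side");np.savez("pics/s5.npz",**s)
cv2.imwrite("pics/s5.png",cv2.resize(s["frame"][110:205,170:290,::-1],None,fx=5,fy=5,interpolation=cv2.INTER_CUBIC))
# look pose: camera over gap
delta([.41,.164,.22],6.33)
E
```

```text
[0.4918 0.173  0.2047] [-179.84   -0.34    6.39]
now 10.0 [0.4903 0.1721 0.2015] [-1.7993e+02 -9.0000e-02  6.3500e+00] F [-0.1 -0.5 -0.2] op 0.0524
delta [-0.0807 -0.0008 -0.0185] spin 0.02
```

View pics/w5c.png

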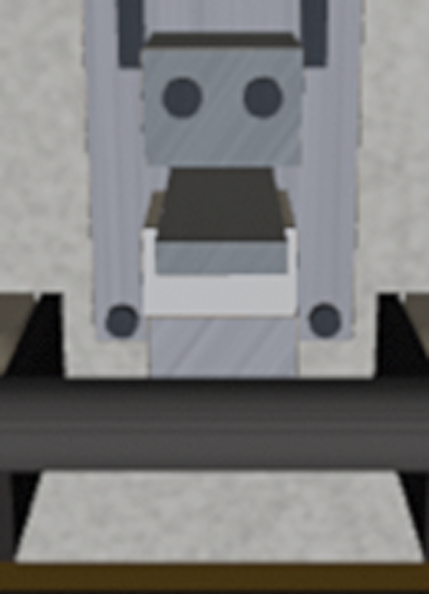

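View pics/s5.png

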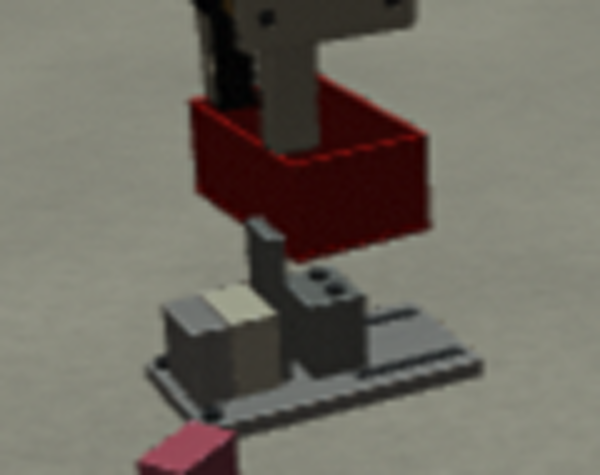

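Emit:
play_rows:
  series:
    - [100,-0.025,0,-0.01,0]
    - [100,-0.06,0,-0.0185,0]
    - [100,-0.08,0,-0.0185,0]
    - [100,-0.0805,0,-0.0185,0]
    - [100,-0.0805,0,-0.0185,0]
    - [100,-0.0805,0,-0.0185,0]

```text
clock: 10.6
tool_pos: [0.4106, 0.1633, 0.2187]
orientation: [180.0, 0.0, 6.4]
force: [0.5, 0.4, 0.5]
opening: 0.0873
```

```bash
python3 shot.py w6
python3 - <<'E'
from h import *
s=load("w6");p=(s["pos"],s["ori"])
f=s["frame"][60:190,230:335,::-1]
cv2.imwrite("pics/w6c.png",(cv2.resize(f,None,fx=4.5,fy=4.5,interpolation=cv2.INTER_CUBIC)).astype(np.uint8))
q=cloud(s,p)
for v in range(80,175,2): print(v,q[v,280].round(4),int(s["frame"][v,280].mean()))
E
```

```text
[0.4106 0.1633 0.2187] [1.7998e+02 1.0000e-02 6.3500e+00]
80 [0.5161 0.175  0.0477] 139
82 [0.5144 0.1748 0.0496] 140
84 [0.513  0.1747 0.049 ] 139
86 [0.5117 0.1745 0.0475] 138
88 [0.5099 0.1743 0.0501] 138
90 [0.5084 0.1741 0.0505] 135
92 [0.5069 0.174  0.0496] 136
94 [0.5054 0.1738 0.0495] 138
96 [0.5041 0.1737 0.0476] 142
98 [0.5036 0.1737 0.0346] 50
100 [0.5037 0.1737 0.0112] 71
102 [0.5021 0.1736 0.0088] 164
104 [0.5003 0.1734 0.0089] 161
106 [0.4943 0.1725 0.0857] 140
108 [0.493  0.1723 0.0845] 139
110 [0.4916 0.1722 0.0866] 140
112 [0.4903 0.172  0.0849] 139
114 [0.489  0.1719 0.0853] 139
116 [0.4877 0.1717 0.0839] 135
118 [0.4869 0.1718 0.0491] 129
120 [0.4853 0.1716 0.0501] 214
122 [0.4838 0.1714 0.0493] 211
124 [0.4822 0.1712 0.0489] 211
126 [0.4806 0.1711 0.0492] 211
128 [0.479  0.1709 0.0481] 211
130 [0.4774 0.1707 0.0485] 211
132 [0.4758 0.1705 0.0482] 211
134 [0.4742 0.1703 0.0489] 211
136 [0.4725 0.1702 0.0485] 211
138 [0.471  0.17   0.0498] 212
140 [0.4693 0.1698 0.0487] 211
142 [0.4677 0.1696 0.0493] 212
144 [0.466  0.1694 0.0482] 212
146 [0.4644 0.1693 0.0502] 213
148 [0.4627 0.1691 0.0491] 159
150 [0.4611 0.1689 0.0498] 166
152 [0.4595 0.1687 0.0501] 163
154 [0.4578 0.1685 0.0499] 162
156 [0.4561 0.1683 0.0501] 160
158 [0.4544 0.1682 0.0495] 161
160 [0.4527 0.168  0.0494] 160
162 [0.451  0.1678 0.0492] 162
164 [0.4492 0.1676 0.0488] 163
166 [0.4475 0.1674 0.0485] 164
168 [0.4459 0.1672 0.0496] 165
170 [0.4443 0.167  0.0506] 158
172 [ 0.4348  0.1661 -0.0012] 168
174 [ 4.329e-01  1.659e-01 -2.000e-04] 183
```

View pics/w6c.png

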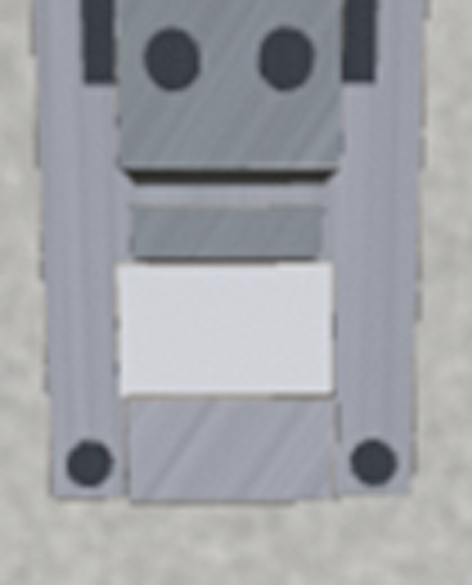

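```bash
python3 -c "
from h import *
delta([.6048,-.177,.2],6.87)
s=load('top0');print(cloud(s)[180,470],cloud(s)[183,437])"
```

```text
now 10.65 [0.4106 0.1632 0.2186] [1.7997e+02 3.0000e-02 6.3400e+00] F [-0.2 -0.2  0.3] op 0.087
delta [0.1554 0.3595 0.0186] spin -0.53
[ 0.59670633 -0.40821783  0.02741498] [ 0.59052097 -0.33405783  0.03845849]
```

Emit:
play_rows:
  series:
    - [100,0.013,0.03,0,0]
    - [100,0.029,0.07,0,0]
    - [100,0.047,0.11,0,0]
    - [100,0.065,0.15,0,0]
    - [100,0.082,0.19,0,0]
    - [100,0.1,0.23,0,-0.2]
    - [100,0.117,0.27,0,-0.4]
    - [100,0.134,0.31,0,-0.5]
    - [100,0.148,0.345,0.01,-0.5]
    - [100,0.155,0.3595,0.0185,-0.5]

```text
clock: 11.65
tool_pos: [0.6052, -0.1805, 0.1986]
orientation: [180.0, 0.1, 6.7]
force: [-0.2, 0.4, -0.0]
opening: 0.0875
```

Emit:
play_rows:
  series:
    - [100,0,0,0,0]
    - [100,0,0,0,0]
    - [100,0,0,0,0]

```text
clock: 11.95
tool_pos: [0.6038, -0.1763, 0.2006]
orientation: [-180.0, 0.0, 6.9]
force: [0.5, 0.0, -0.1]
opening: 0.0875
```

```bash
python3 -c "
from h import *
delta([.6048,-.177,.117],6.87)"
```

```text
now 11.95 [ 0.6038 -0.1763  0.2006] [-180.      0.      6.89] F [ 0.5  0.  -0.1] op 0.0875
delta [0.0009 0.0008 0.0836] spin 0.02
```

Emit:
play_rows:
  series:
    - [100,0.001,0.001,0.01,0]
    - [100,0.001,0.001,0.035,0]
    - [100,0.001,0.001,0.06,0]
    - [100,0.001,0.001,0.077,0]
    - [100,0.001,0.001,0.0835,0]
    - [100,0.001,0.001,0.0835,0]
    - [0,0.001,0.001,0.0835,0]
    - [0,0.001,0.001,0.0835,0]
    - [0,0.001,0.001,0.0835,0]
    - [0,0.001,0.001,0.0835,0]

```text
clock: 12.95
tool_pos: [0.6053, -0.178, 0.1177]
orientation: [180.0, -0.1, 6.8]
force: [0.5, 0.4, -0.0]
opening: 0.0611
```

Emit:
play_rows:
  series:
    - [0,0,0,0,0]
    - [0,0,0,0,0]
    - [0,0,0,0,0]
    - [0,0,0,0,0]

```text
clock: 13.35
tool_pos: [0.6052, -0.1778, 0.1173]
orientation: [180.0, -0.0, 6.9]
force: [-1.7, 1.4, 3.9]
opening: 0.0498
```

```bash
python3 -c "
from h import *
delta([.6048,-.177,.117],6.87)"
```

```text
now 13.35 [ 0.6052 -0.1778  0.1173] [ 1.80e+02 -2.00e-02  6.86e+00] F [-1.7  1.4  3.9] op 0.0498
delta [-0.0003 -0.0009  0.0003] spin -0.01
```

Emit:
play_rows:
  series:
    - [0,0,0,-0.01,0]
    - [0,0,0,-0.03,0]
    - [0,0,0,-0.055,0]
    - [0,0,0,-0.08,0]
    - [0,-0.003,-0.02,-0.1,0]
    - [0,-0.009,-0.055,-0.1,0]
    - [0,-0.0155,-0.095,-0.1,0]
    - [0,-0.022,-0.135,-0.1,0]
    - [0,-0.0285,-0.175,-0.1,0]
    - [0,-0.035,-0.215,-0.1,0]

```text
clock: 14.35
tool_pos: [0.5437, 0.0324, 0.2171]
orientation: [180.0, 0.0, 6.8]
force: [0.6, 0.1, -3.2]
opening: 0.0497
```

Emit:
play_rows:
  series:
    - [0,-0.0065,-0.04,0,0.2]
    - [0,-0.013,-0.08,0,0.5]
    - [0,-0.019,-0.115,0,0.5]
    - [0,-0.0225,-0.137,0,0.5]
    - [0,-0.0233,-0.1447,0,0.5]
    - [0,-0.0233,-0.1447,0,0.5]
    - [0,-0.0233,-0.1447,0,0.5]

```text
clock: 15.05
tool_pos: [0.5042, 0.1715, 0.2169]
orientation: [180.0, 0.0, 6.3]
force: [-0.1, 0.0, -2.8]
opening: 0.0498
```

```bash
python3 shot.py w7
python3 - <<'E'
from h import *
delta([.5044,.1724,.17],6.33)
s=load("w7");p=(s["pos"],s["ori"])
f=s["frame"][120:330,215:345,::-1]
cv2.imwrite("pics/w7c.png",(cv2.resize(f,None,fx=2.8,fy=2.8,interpolation=cv2.INTER_CUBIC)).astype(np.uint8))
q=cloud(s,p)
for v in range(176,250,3): print(v,q[v,281].round(4),int(s["frame"][v,281].mean()))
E
```

```text
[0.5042 0.1715 0.2169] [1.7998e+02 3.0000e-02 6.3400e+00]
now 15.1 [0.5043 0.1712 0.2169] [1.7998e+02 3.0000e-02 6.3000e+00] F [ 1.   0.5 -2.9] op 0.05
delta [ 0.0002 -0.0011  0.0469] spin -0.03
176 [0.533  0.1739 0.0494] 148
179 [0.5304 0.1736 0.0496] 168
182 [0.5279 0.1733 0.0501] 169
185 [0.525  0.173  0.0486] 173
188 [0.5225 0.1727 0.0493] 171
191 [0.5198 0.1724 0.0488] 171
194 [0.5172 0.1721 0.0494] 168
197 [0.5145 0.1718 0.0494] 168
200 [0.5119 0.1715 0.0496] 166
203 [0.5091 0.1712 0.0493] 171
206 [0.5064 0.1709 0.0495] 170
209 [0.4958 0.1697 0.0209] 132
212 [0.4954 0.1697 0.0301] 78
215 [0.4956 0.1697 0.0408] 78
218 [0.4955 0.1697 0.0496] 77
221 [0.4954 0.1697 0.0582] 77
224 [0.4955 0.1697 0.0666] 78
227 [0.4954 0.1697 0.0742] 78
230 [0.4959 0.1697 0.0828] 74
233 [0.4938 0.1695 0.0837] 172
236 [0.5045 0.1707 0.1189] 108
239 [0.5123 0.1716 0.1446] 87
242 [0.5126 0.1716 0.15  ] 73
245 [0.5128 0.1716 0.1548] 76
248 [0.5126 0.1716 0.1585] 76
```

View pics/w7c.png

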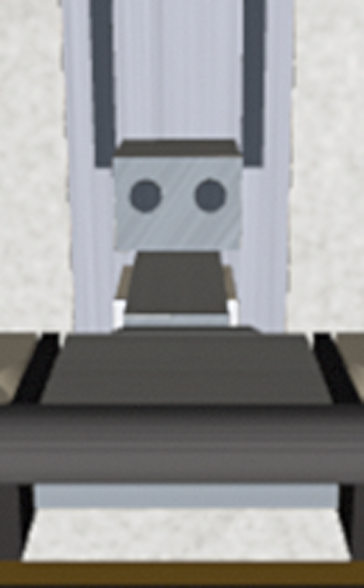

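Emit:
play_rows:
  series:
    - [0,0,-0.001,0.008,0]
    - [0,0,-0.001,0.02,0]
    - [0,0,-0.001,0.032,0]
    - [0,0,-0.001,0.043,0]
    - [0,0,-0.001,0.052,0]
    - [0,0,-0.001,0.058,0]
    - [0,0,-0.001,0.062,0]
    - [0,0,-0.001,0.0645,0]
    - [0,0,-0.001,0.0645,0]

```text
clock: 16.0
tool_pos: [0.5042, 0.1733, 0.1524]
orientation: [180.0, 0.0, 6.4]
force: [0.3, 0.9, -3.1]
opening: 0.05
```

Emit:
play_rows:
  series:
    - [0,-0.0007,0,0,0]
    - [0,-0.0014,0,0,0]
    - [0,-0.0018,0,0,0]
    - [0,-0.0018,0,0,0]

```text
clock: 16.4
tool_pos: [0.5024, 0.1731, 0.1527]
orientation: [-180.0, -0.0, 6.4]
force: [-0.3, 0.4, -2.7]
opening: 0.0499
```

Run:
```python
from h import *
delta([.5044,.1724,.17],6.33)
from plant import snapshot
s=snapshot("side");np.savez("pics/s8.npz",**s)
cv2.imwrite("pics/s8.png",cv2.resize(s["frame"][110:205,170:290,::-1],None,fx=6,fy=6,interpolation=cv2.INTER_CUBIC))
```

```text
now 16.4 [0.5024 0.1731 0.1527] [-1.7999e+02 -2.0000e-02  6.3500e+00] F [-0.3  0.4 -2.7] op 0.0499
delta [ 0.0019  0.0009 -0.0173] spin 0.02
```

View pics/s8.png

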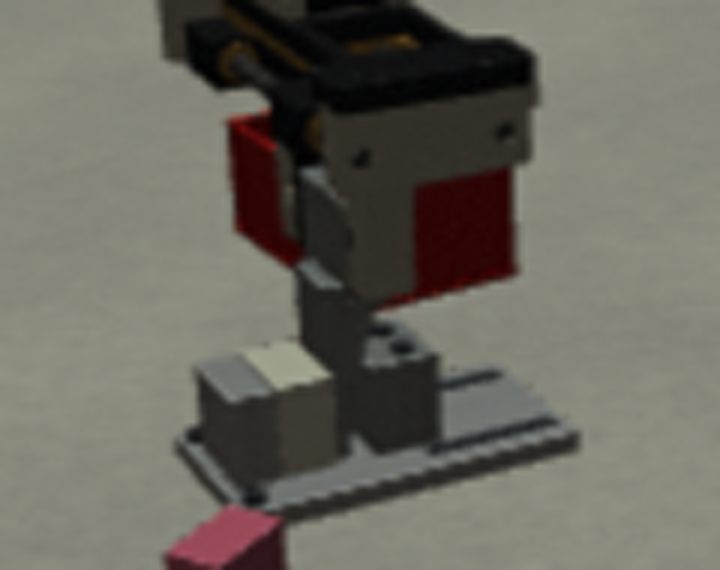

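Emit:
play_rows:
  series:
    - [0,0,0,0.0015,0]
    - [0,0,0,0.003,0]
    - [0,0,0,0.0045,0]
    - [0,0,0,0.0055,0]
    - [0,0,0,0.0065,0]
    - [0,0,0,0.0065,0]

```text
clock: 17.05
tool_pos: [0.5023, 0.173, 0.1458]
orientation: [180.0, 0.0, 6.3]
force: [-1.1, 0.2, -1.9]
opening: 0.0498
```

Emit:
play_rows:
  series:
    - [0,0,0,0.0007,0]
    - [0,0,0,0.0014,0]
    - [0,0,0,0.002,0]
    - [0,0,0,0.002,0]

```text
clock: 17.45
tool_pos: [0.5023, 0.173, 0.1439]
orientation: [180.0, 0.0, 6.3]
force: [-0.4, 0.6, -3.7]
opening: 0.0502
```

Emit:
play_rows:
  series:
    - [0,0,0,0.0005,0]
    - [0,0,0,0.001,0]
    - [0,0,0,0.001,0]

```text
clock: 17.75
tool_pos: [0.5022, 0.1729, 0.1429]
orientation: [180.0, 0.0, 6.3]
force: [-1.0, -0.3, -2.2]
opening: 0.05
```

Emit:
play_rows:
  series:
    - [0,0,0,0.0005,0]
    - [0,0,0,0.001,0]
    - [0,0,0,0.001,0]

```text
clock: 18.05
tool_pos: [0.5021, 0.1729, 0.1421]
orientation: [180.0, 0.0, 6.3]
force: [-3.3, -0.1, 1.4]
opening: 0.0494
```

Emit:
play_rows:
  series:
    - [0,-0.0002,0,0.0005,0]
    - [0,-0.0004,0,0.001,0]
    - [0,-0.0004,0,0.001,0]

```text
clock: 18.35
tool_pos: [0.502, 0.1729, 0.1416]
orientation: [180.0, -0.0, 6.4]
force: [-5.4, -0.4, 7.2]
opening: 0.0499
```

Emit:
play_rows:
  series:
    - [0,-0.0001,0,0.0005,0]
    - [0,-0.0002,0,0.001,0]
    - [0,-0.0002,0,0.001,0]

```text
clock: 18.65
tool_pos: [0.502, 0.1729, 0.1412]
orientation: [180.0, -0.0, 6.4]
force: [-7.4, -0.7, 12.4]
opening: 0.0502
```

Emit:
play_rows:
  series:
    - [0,-0.0003,0,0,0]
    - [0,-0.0003,0,0,0]
    - [0,-0.0003,0,0,0]

```text
clock: 18.95
tool_pos: [0.5019, 0.1729, 0.1412]
orientation: [180.0, -0.1, 6.4]
force: [-5.4, -2.5, 11.5]
opening: 0.05
```

```bash
python3 - <<'E'
from h import *
delta([.5044,.1724,.17],6.33)
from plant import snapshot,get_obs
print(get_obs()["moment"].round(2))
s=snapshot("side");np.savez("pics/s9.npz",**s)
cv2.imwrite("pics/s9.png",cv2.resize(s["frame"][110:205,170:290,::-1],None,fx=6,fy=6,interpolation=cv2.INTER_CUBIC))
E
python3 shot.py w9
```

```text
now 18.95 [0.5019 0.1729 0.1412] [ 1.80e+02 -7.00e-02  6.39e+00] F [-5.4 -2.5 11.5] op 0.05
delta [ 0.0024  0.0008 -0.0288] spin 0.06
[-0.81  2.26  0.08]
[0.5019 0.1729 0.1412] [ 1.80e+02 -7.00e-02  6.39e+00]
```

View pics/s9.png

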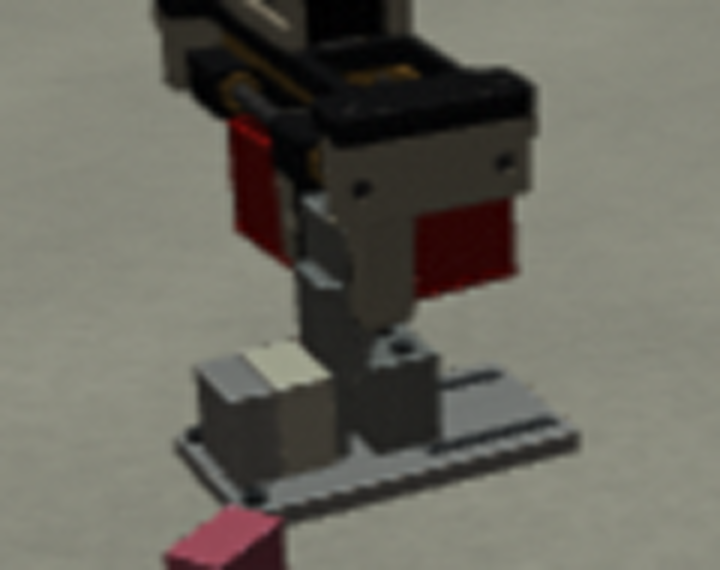

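View pics/w9.png

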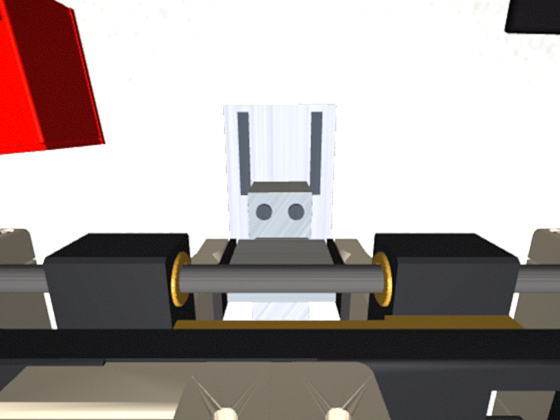

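Emit:
play_rows:
  series:
    - [0,-0.0003,0,0.0002,0]
    - [0,-0.0006,0,0.0003,0]
    - [0,-0.0006,0,0.0003,0]
    - [0,-0.0006,0,0.0003,0]
    - [0,-0.0006,0,0.0003,0]

```text
clock: 19.55
tool_pos: [0.5017, 0.1729, 0.1412]
orientation: [-180.0, -0.1, 6.4]
force: [-5.1, -3.0, 13.6]
opening: 0.0494
```

Emit:
play_rows:
  series:
    - [0,0,0,0,0]
    - [0,0,0,0,0]
    - [0,0,0,0,0]
    - [0,0,0,0,0]
    - [0,0,0,0,0]

```text
clock: 20.05
tool_pos: [0.5017, 0.1729, 0.1412]
orientation: [-180.0, -0.1, 6.4]
force: [-4.8, -2.1, 13.3]
opening: 0.0496
```

Emit:
play_rows:
  series:
    - [0,-0.0003,0,0,0]
    - [0,-0.0006,0,0.0001,0]
    - [0,-0.0006,0,0.0002,0]
    - [0,-0.0006,0,0.0002,0]
    - [0,-0.0006,0,0.0002,0]
    - [0,-0.0006,0,0.0002,0]
    - [0,-0.0006,0,0.0002,0]

```text
clock: 20.75
tool_pos: [0.5016, 0.1729, 0.1412]
orientation: [-180.0, -0.2, 6.4]
force: [-3.8, -3.2, 13.8]
opening: 0.0499
```

```bash
python3 shot.py w10
python3 - <<'E'
from h import *
delta([.5044,.1724,.17],6.33)
s=load("w10");p=(s["pos"],s["ori"]);q=cloud(s,p)
for v in list(range(226,262,3))+list(range(294,320,3)): print(v,q[v,281].round(4),int(s["frame"][v,281].mean()))
f=s["frame"][180:330,215:345,::-1]
cv2.imwrite("pics/w10c.png",(cv2.resize(f,None,fx=3.8,fy=3.8,interpolation=cv2.INTER_CUBIC)).astype(np.uint8))
from plant import snapshot
s=snapshot("top");np.savez("pics/t10.npz",**s)
cv2.imwrite("pics/t10.png",s["frame"][:,:,::-1])
E
```

```text
[0.5016 0.1729 0.1412] [-179.99   -0.18    6.41]
now 20.8 [0.5016 0.1729 0.1412] [-179.99   -0.18    6.41] F [-2.1 -2.9 12.9] op 0.0497
delta [ 0.0027  0.0008 -0.0288] spin 0.08
226 [0.511  0.1732 0.0488] 162
229 [0.5088 0.1729 0.0483] 163
232 [0.5072 0.1727 0.0494] 165
235 [0.5047 0.1725 0.0481] 170
238 [0.5099 0.173  0.0673] 75
241 [0.51   0.173  0.0724] 71
244 [0.5099 0.173  0.0766] 74
247 [0.5096 0.173  0.08  ] 74
250 [0.5098 0.173  0.0847] 75
253 [0.5099 0.173  0.0888] 73
256 [0.51   0.173  0.0928] 72
259 [0.5096 0.173  0.0953] 76
294 [0.4987 0.1718 0.1093] 166
297 [0.4974 0.1716 0.1097] 162
300 [0.4954 0.1714 0.1089] 167
303 [0.4557 0.1669 0.0489] 191
306 [0.4535 0.1667 0.049 ] 190
309 [0.4506 0.1663 0.0481] 192
312 [0.449  0.1662 0.0493] 192
315 [0.4471 0.1659 0.05  ] 192
318 [0.4434 0.1655 0.048 ] 189
```

View pics/w10c.png

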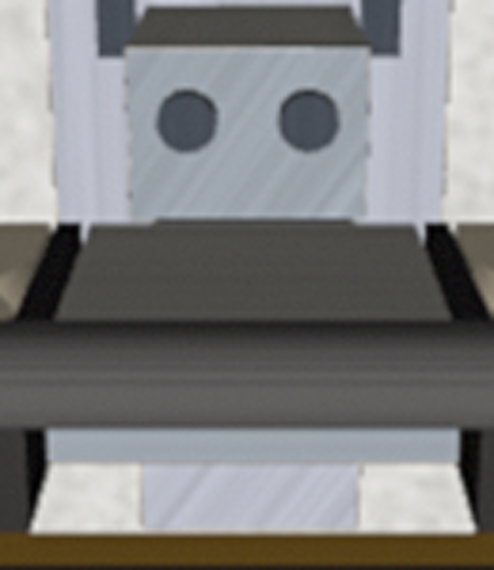

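View pics/t10.png

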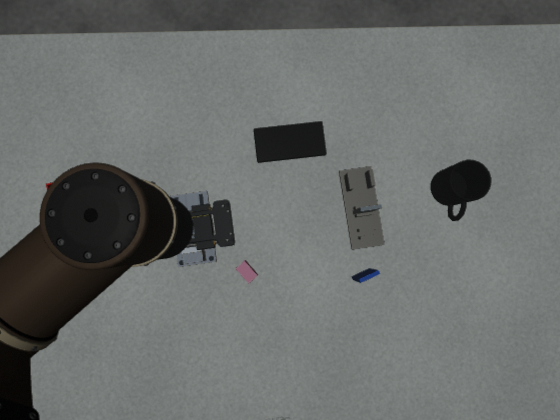

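Run:
```python
from plant import get_obs, close_job
o=get_obs();print(o["clock"],o["force"].round(1),o["opening"],abs(o["qvel"]).max().round(2))
print(close_job())
```

```text
20.85 [-2.6 -3.8 12.8] 0.04986904611374465 0.12
the job is handed in; nothing more can be done
None
```

I closed the gap with the narrow plate and the wedge, and handed the job in at 20.85 s with the gripper still holding the wedge down. No verdict came back.

**What I did:** With the blank against its stop the gap measured about 17 mm. One plate left about 8.9 mm, within the wedge's 14 mm, so I left the wide plate in the rack. I stood the narrow plate on the fixture floor and used it to press the blank back until the push met about 3.5 N, then let go. The wedge went in between plate and jaw, flat face to the plate.

**Last checks:**
- **Push and grip:** the wrist read about 13 N upward, against about −3 N with the wedge hanging free. The opening was 49.9 mm on the 50 mm head, and the arm was still.
- **Wedge position:** the tip sits at a height of about 32 mm, which is 18 mm below the jaw top and about 22 mm above the fixture floor. It is upright, and the camera puts its flat face at the same place as the plate face, at x = 0.495 m.
- **Bystanders:** the last top view shows the mug and phone unmoved. The arm hid the bin in that view, but the arm passed well above it.

**Disagreed or not measured:**
- A sideways force of about −3 N in x and −3 to −4 N in y stayed on the tool at the end. The jaw was therefore pushing the wedge a little harder than the plate was.
- I could not measure the contact forces on the plate and blank directly; I only inferred them from the wrist force and the wedge's depth.
- I also couldn't re-measure the blank's final distance to its stop, because the gripper covered it.

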